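Fit the lifting handle to the steriliser tray carrier

TASK

Take the steel T-handle out of its slotted keeper, turning it so that its flat foot passes the slot, and fit it upright into the square tube of the tray carrier: squeeze its spring button flush to start it into the tube, then slide it fully down until the button pops out through the window in the tube wall. Let go and leave the other things on the counter where they stand.

Things in the scene. Friction and masses are not known exactly. Their poses are not given: they have to be found in the camera images.
- handle: Loose steel T-handle, 150 g, 100 mm tall, upright. Origin: centre of its underside; z up; +x is its spring button's side. Upwards: flat foot 26 (x) x 10 (y) mm, z 0-15 (lowest 4 mm only 20 x 7); round neck, diameter 11, z 15-30; block 26 (x) x 20 (y), z 30-84 (lowest 4 mm 23 x 17); black crossbar 16 (x) x 72 (y), z 84-100. It starts with the block resting on the keeper's plate, foot below it.
- catch (a joint): Handle's spring button: dark steel, blunt, 12 mm wide (y), 20 tall, spanning z 38-58 on the block's +x face. 0: stands out 8 mm; 0.008: flush. Spring 2 N at 0, 5.2 N flush; slides straight in whichever part is pressed. Pinching the block across x makes it flush. Cover only its upper half with the fingers, so that its lower half can enter the tube.
- button (a point): Centre of the button's outer face, 48 mm above the handle's underside; axes of the handle. Once its lower half is below the rim, the tube wall keeps it pressed and its friction holds the handle there when released; the handle is then pushed down by its top with about 5 to 10 N.
- keeper: Fixed grey stand 100 (x) x 76 (y) x 50 mm; origin: centre of its underside. Its top is a 6 mm steel guard plate with a slot; open beneath. The handle starts with its neck in the slot, up to 6 mm off the slot's centre along it, its +x axis turned 57 to 120 degrees counter-clockwise from the keeper's +x.
- slot (a point): Centre of the slot at the plate's upper face, 50 mm above the counter; axes of the keeper. The slot goes right through, 30 mm along x and 14 mm along y: the neck passes at any angle, the foot only with the handle's x axis along the slot, either way round.
- carrier: Fixed aluminium tray carrier 220 (x) x 160 (y) mm, with two steel cassettes up to z 38 at its +y and -y sides; origin: centre of its underside. An upright square steel tube stands at its centre. The button's window is in the tube's +x wall, z 56-80, 16 mm wide: the handle's +x must face the carrier's +x.
- mouth (a point): Centre of the tube's mouth, at the rim, 94 mm above the counter; axes of the carrier. Inside the tube is 29 (x) x 23 (y) mm, its walls are 3 mm.
- tube_floor (a point): Centre of the tube's inner floor, 74 mm below the rim; axes of the carrier. With the foot on this floor the handle's top stands 26 mm above the rim and the button is level with the window.
- disinfectant: Bystander: white bottle with a narrow neck, 52 mm diameter, 165 mm tall, stands near the keeper. Origin under its centre.
- jar: Bystander: small glass jar 48 mm diameter, 60 mm tall. Origin under its centre.
- mouldbox: Bystander: white plastic box 75 x 50 x 35 mm. Origin under its centre.
- oilcan: Bystander: aluminium can 48 mm diameter, 150 mm tall, stands near the carrier. Origin under its centre.
- dish: Bystander: steel bowl 80 mm wide, 30 mm tall. Origin under its centre.
- spatula: Bystander: steel spatula 170 mm long, lying on the counter.
- beaker: Bystander: grey plastic cup 68 mm wide, 85 mm tall. Origin under its centre.
There are look-alikes about, which are no part of the job. What is shaped like the handle but yellow is not meant.

How it is judged (in metres and radians):
On the way, in this order (a step that is already met when the one before it is completed fails the run):
1. the handle is drawn up out of the keeper's slot (z of handle in the frame of keeper above 0.055 m), for 0.1 s.
2. the handle stands in the tube's mouth with its button pressed in and partly below the rim (horizontal distance between handle and mouth below 0.006 m and z of handle in the frame of mouth below -0.043 m and value of joint catch above 0.0035 m), for 0.05 s.
At the end, for the whole second after the job is handed in: The handle stands upright (within 0.08 rad) in the carrier's tube, its foot within 3 mm of the tube floor and 4 mm of the tube's axis, the button sprung out (less than 3 mm pressed) with its face beyond the tube's outer wall, at rest and released (horizontal distance between handle and tube_floor below 0.004 m and z of handle in the frame of tube_floor below 0.003 m and angle between handle's own z axis and vertical below 0.08 rad and value of joint catch below 0.003 m and x of button in the frame of tube_floor above 0.0175 m and linear speed of handle below 0.01 m/s); the robot touches nothing.
It fails at once if a bystander is pushed more than 30 mm from its place or tipped over (distance of any of disinfectant, jar, mouldbox, oilcan, dish, spatula, beaker from where it was at the start of the episode above 0.03 m or angle between any of disinfectant, jar, mouldbox, oilcan, dish, spatula, beaker's own z axis and vertical above 0.5 rad).
It also fails if it takes over 58 s, if anything falls off the work surface, if the arm or the gripper's body presses on something with over 40 N, if the wrist force passes 120 N, or if a joint passes its speed limit or range.

ROBOT

A 6-joint arm with a two-finger parallel gripper is mounted at the origin on the work surface. World frame = base frame: x ahead of the robot, y to its left, z up, the work surface at z = 0. Lengths are in mm, angles in rad, forces in N, time in s.
With the tool pointing down it reaches from about 325 to 875 mm from the base axis. Payload 4.4 kg.
Tool frame: the origin (TCP) lies on the centre line of the jaws, within the pads' length; the fingertips stand ahead of it and the grasp point (between the pads) lies 6 mm ahead of it (ctrl.tcp_to_tips is the z of the fingertips in the tool frame, in mm); z points along the fingers, y is the line along which they close (so a half turn about z gives the same grasp; the last joint's range is limited). The gripper opens to 85 mm and grips with 20 to 120 N. Pads are 22 mm wide; open, the fingers measure 114 mm over their backs; the gripper's body (76 mm by 85 mm) begins 54 mm behind the grasp point. The pads swing forward as they close: fully open they stand 13 mm farther back than shut.
Start: joints at [0.955, 0.207, 1.542, -0, 1.393, -0.15], TCP at [258.264, 513.739, 256.282] pointing down, gripper open.
Joint ranges: [-2.73, 2.73], [-0.86, 2.22], [0.23, 2.46], [-1.11, 4.25], [0.08, 2.63], [-2.82, 2.82]. Speed limits (rad/s): [2.79, 2.79, 3.14, 3.14, 3.14, 3.14].

INTERFACE

Orientations are given as a 3x3 rotation matrix whose columns are the frame's x, y, z axes.
In Python, from plant import ctrl, sensors, optics gives the robot as it stands. Calls block until the motion is done:
- ctrl.move_ptp(position, orientation): joint-space move of the TCP to a pose.
- ctrl.move_l(position, rot=None, vel=150, threshold=None): straight line of the TCP; rot=None keeps the orientation; vel is the mean speed in mm/s. With threshold (N) it stops when the force on the tool has changed by that much, and returns True; else False.
- ctrl.set_joints(angles): joint-space move.
- ctrl.gripper_to(opening, force=None): finger opening in mm; force is the grip in N (None keeps the last); returns when the fingers have stopped.
- ctrl.hold(seconds).
- ctrl.solve_ik(position, orientation): joint angles nearest the present ones, or None.
- sensors.read_state(): the state.
- optics.grab_frame(name): name is "scene" or "top" or "wrist"; returns (picture, depth): 480x640x3 uint8, red, green, blue; 480x640 float32, mm along the optical axis (not along the pixel's ray), 0 where there is no reading.
- optics.camera_params(name): a dict with "mtx" (3x3 intrinsics, pixels), "k1" (the pictures are not rectified: a ray, as slopes to the right and down, at radius r is drawn at 1 + k1 r^2 times it, then the intrinsics apply), "R" (3x3) and "t" (3): a world point X has camera coordinates R X + t; the wrist camera has in their place "T_tool_cam" (4x4, takes a point from camera to tool coordinates, whose origin is the TCP and whose axes are the flange's). Camera axes: x right, y down, z forward; pixel columns grow to the right and rows downward; lengths in mm; the calibration is good to about 2 mm. A picture is of the moment at which its call begins: read the wrist's pose just before it. camera_params takes no time and is no camera call.
A pose or a line that the arm cannot do raises ctrl.MotionError and nothing moves.
- ctrl.finish_job(): hands the job in; it is judged then, once.
The state is a dict: "t": time; "q": joint angles; "qvel": joint speeds; "tau": joint torques, N m; "eef_pos": TCP position; "eef_rot": TCP orientation; "force": force on the tool from outside, world axes, zero at the start; "wrist_torque": the same for the moment, N m; "grip_width": finger opening in mm; "grasp_force": force on a finger pad.
Only numpy, scipy, OpenCV 4.12 (cv2) and the standard library are available. Lean on these libraries where they do the work, as an engineer would, in place of code of your own. Each camera call takes 0.05 s, during which the arm holds its last target. There are 200 camera calls.

## Working session

There is one attempt and no reset: what is moved stays moved. The work goes in short steps, each a Python script; the robot and the scene stay as the last script left them, time stands still between calls to the robot, and variables do not carry over. Pictures are saved under pics/ and viewed, at most 10 in all, crops included, and the job is handed in when it is done.

```bash
mkdir -p pics; ls; cat > h.py <<'E'
import numpy as np, cv2
from plant import ctrl, sensors, optics
def cam(name, st=None):
    p=optics.camera_params(name)
    if name=="wrist":
        T=np.array(p["T_tool_cam"]); W=np.eye(4); W[:3,:3]=np.array(st["eef_rot"]); W[:3,3]=st["eef_pos"]
        M=W@T; Rc,c=M[:3,:3],M[:3,3]
    else:
        R=np.array(p["R"]); Rc=R.T; c=-R.T@np.array(p["t"])
    return np.array(p["mtx"]),p["k1"],Rc,c
def rays(uv,C):
    K,k,Rc,c=C; uv=np.atleast_2d(np.float64(uv))
    d=cv2.undistortPoints(uv.reshape(-1,1,2),K,np.array([k,0,0,0.])).reshape(-1,2)
    return np.c_[d,np.ones(len(d))]@Rc.T
def onplane(uv,C,z):
    d=rays(uv,C); c=C[3]; return c+d*((z-c[2])/d[:,2])[:,None]
def proj(X,C):
    K,k,Rc,c=C; P=(np.atleast_2d(X)-c)@Rc; s=P[:,:2]/P[:,2:]; s=s*(1+k*(s**2).sum(1))[:,None]
    return s@K[:2,:2].T+K[:2,2]
def shot(name):
    st=sensors.read_state(); im,d=optics.grab_frame(name); return im,d,cam(name,st)
def cloud(d,C):
    v,u=np.mgrid[0:480,0:640]; r=rays(np.c_[u.ravel(),v.ravel()],C)
    return (C[3]+r*d.reshape(-1,1)).reshape(480,640,3)
def save(n,im): cv2.imwrite("pics/"+n+".png",cv2.cvtColor(im,cv2.COLOR_RGB2BGR))
def down(yaw): # tool y axis at angle yaw in world, z down
    y=np.array([np.cos(yaw),np.sin(yaw),0]); z=np.array([0,0,-1.]); return np.c_[np.cross(y,z),y,z]
E
python3 - <<'E'
from h import *
for n in("scene","top"):
    im,d,C=shot(n); save(n,im); np.savez(n,im=im,d=d); print(n,C[3],C[2][:,2],(d>0).mean())
s=sensors.read_state(); print(s["t"],ctrl.tcp_to_tips,np.round(s["eef_rot"],3))
E
```

```text
pics
scene [995.09776368 282.65918143 963.85564153] [-0.44691359 -0.27819481 -0.85022108] 0.9960221354166666
top [ 388.9616056    -2.14635419 1014.62627537] [ 0.15157236 -0.00660018 -0.98842413] 0.9960123697916666
0.1 25.0 [[-0.893  0.449 -0.001]
 [ 0.449  0.893 -0.002]
 [ 0.    -0.002 -1.   ]]
```

View pics/scene.png

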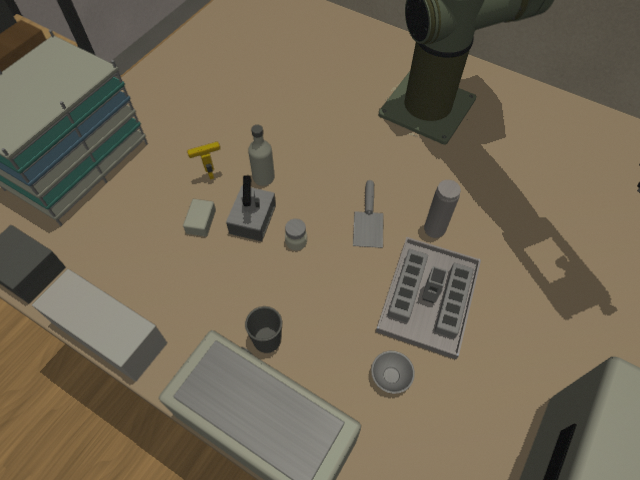

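View pics/top.png

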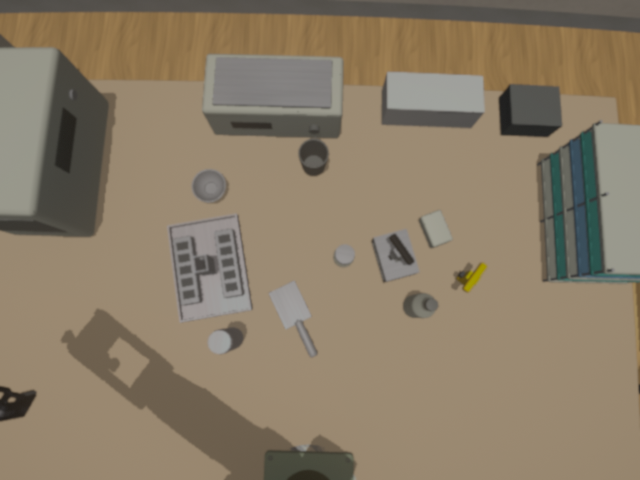

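The top picture has two T-shapes. The black-barred one at (400,248) stands in the grey keeper at (396,256), and the yellow one at (475,277) is a look-alike. The black one fits the description. The carrier is at (210,267) with its tube at about (205,265). I'll confirm both in an enlarged crop and measure.

```bash
cat > meas.py <<'E'
from h import *
C=cam("top"); Z=np.load("top.npz"); im,d=Z["im"],Z["d"]; P=cloud(d,C)
S=np.load("scene.npz"); CS=cam("scene"); PS=cloud(S["d"],CS)
def rect(m,P,lab):
    q=P[m][:,:2].astype(np.float32); r=cv2.minAreaRect(q); print(lab,len(q),np.round(r[0],1),np.round(r[1],1),round(r[2],1),"z",np.round(np.median(P[m][:,2]),1))
roi=np.zeros((480,640),bool); roi[215:295,360:432]=1
print("keeper px->",np.round(onplane([[396,256]],C,50),0), "tube",np.round(onplane([[205,265]],C,94),0))
rect(roi&(abs(P[...,2]-50)<4),P,"plate")
rect(roi&(abs(P[...,2]-120)<6),P,"bar")
roi[:]=0; roi[200:330,160:260]=1
rect(roi&(P[...,2]>4)&(P[...,2]<70),P,"carrier")
rect(roi&(abs(P[...,2]-94)<5),P,"tube")
rect(roi&(abs(P[...,2]-38)<4),P,"cassettes")
for n,(u,v) in dict(bottle=(424,306),jar=(345,256),box=(436,229),oil=(220,342),yellow=(475,277)).items(): print(n,np.round(P[v,u],0))
# by scene
k=onplane([[396,256]],C,50)[0]; t=onplane([[205,265]],C,94)[0]
near=lambda c,r:(np.hypot(PS[...,0]-c[0],PS[...,1]-c[1])<r)
rect(near(k,75)&(abs(PS[...,2]-50)<4),PS,"plate S"); rect(near(k,60)&(abs(PS[...,2]-120)<6),PS,"bar S"); rect(near(t,40)&(abs(PS[...,2]-94)<4),PS,"tube S")
a=cv2.resize(S["im"][165:245,215:315],None,fx=4,fy=4,interpolation=2); b=cv2.resize(S["im"][240:350,375:485],(400,400),interpolation=2)
c=cv2.resize(im[220:290,360:430],(400,280),interpolation=2); e=cv2.resize(im[230:300,170:240],(400,280),interpolation=2)
save("crop",np.vstack([np.hstack([a,b[:320]]),np.hstack([c,e])]))
E
python3 meas.py
```

```text
keeper px-> [[ 520. -178.   50.]] tube [[484. 225.  94.]]
plate 1141 [ 524.2 -179. ] [100.4  76.8] 16.3 z 50.1
bar 281 [ 526.5 -177.9] [71.9 16.7] 36.0 z 119.7
carrier 6902 [495. 239.] [299.2 224.1] 4.5 z 20.1
tube 103 [427.1 213.7] [168.1  33.3] 21.1 z 92.9
cassettes 2490 [453.2 228.8] [222.3 135.9] 11.5 z 38.0
bottle [ 410. -214.  151.]
jar [515. -66.  62.]
box [ 585. -271.   36.]
oil [332. 174. 147.]
yellow [ 474. -334.   99.]
plate S 1024 [ 524.9 -177.4] [103.6  77.4] 16.8 z 50.4
bar S 229 [ 528.5 -175.2] [71.2 14.8] 36.2 z 120.0
tube S 121 [489.3 237.4] [37.4 28.9] 11.6 z 94.1
```

View pics/crop.png

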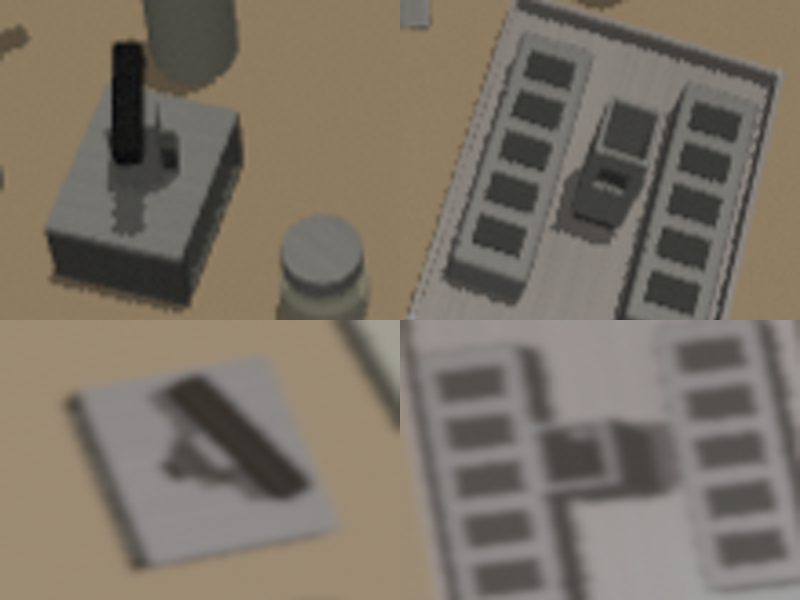

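The crop confirms the black T in the keeper. Its button shows on the world +y side, at scene (257,204) and top (391,256), so the handle's +x is at about 126°, with the keeper at 16.4°. The tube's window faces world +x, so the carrier yaw is about 11.5°. Next I check joint ranges and take a wrist look above the keeper.

```bash
cat > a.py <<'E'
from h import *
r=np.radians
print(np.round(optics.camera_params("wrist")["T_tool_cam"],2).tolist())
for off in(0,180):
    for lab,p,y in(("grip",[527,-177,100],126),("rot-",[524,-178,100],16.4),("rot+",[524,-178,100],196.4),("car",[489,236,150],11.5)):
        q=ctrl.solve_ik(p,down(r(y+off))); print(off,lab,None if q is None else np.round(q,2))
E
python3 a.py
```

```text
[[-0.0, -0.96, -0.28, 72.26], [1.0, -0.0, 0.0, -0.26], [-0.0, -0.28, 0.96, -117.81], [0.0, 0.0, 0.0, 1.0]]
0 grip [-0.48  0.35  1.72 -0.    1.08 -2.68]
0 rot- [-0.48  0.34  1.73 -0.    1.07 -0.77]
0 rot+ [-0.48  0.34  1.73 -0.    1.07  2.37]
0 car [ 0.29  0.25  1.72 -0.    1.17  0.09]
180 grip [-0.48  0.35  1.72 -0.    1.08  0.46]
180 rot- [-0.48  0.34  1.73 -0.    1.07  2.37]
180 rot+ [-0.48  0.34  1.73 -0.    1.07 -0.77]
180 car None
```

```bash
cat > b.py <<'E'
from h import *
r=np.radians
import pickle
for n,p,y in(("car",[489,236,230],11.5),("keep",[526,-177,230],126)):
    ctrl.move_ptp(p,down(r(y))); ctrl.hold(.3)
    im,d,C=shot("wrist"); save("w_"+n,im); pickle.dump((im,d,C),open(n+".pkl","wb"))
print(sensors.read_state()["t"],sensors.read_state()["force"])
a=[cv2.imread(f"pics/w_{n}.png") for n in("car","keep")]
cv2.imwrite("pics/w2.png",cv2.resize(np.hstack(a),(800,300),interpolation=cv2.INTER_AREA))
E
python3 b.py
```

```text
4.5083 [-1.07050028 -0.69532407  0.18478127]
```

View pics/w2.png

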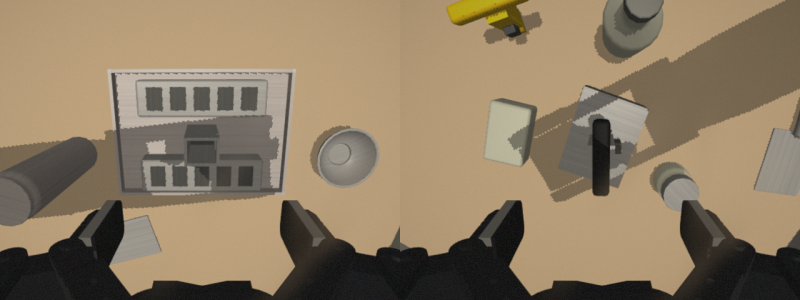

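The wrist views show the carrier square-on with its tube at (202,145), and the keeper with the black T at (600,150). The button is on its right at (617,147), along tool +y, which confirms +x at 126°. Now I take precise values from these views.

```bash
cat > c.py <<'E'
from h import *
import pickle
def rect(m,P,lab):
    m=cv2.morphologyEx(m.astype(np.uint8),cv2.MORPH_OPEN,np.ones((2,2)))>0
    n,l,s,_=cv2.connectedComponentsWithStats(m.astype(np.uint8)); 
    if lab!="cass": m=l==1+np.argmax(s[1:,4])
    q=P[m][:,:2].astype(np.float32); r=cv2.minAreaRect(q); print(lab,len(q),np.round(r[0],1),np.round(r[1],1),round(r[2],2),"z",np.round(np.median(P[m][:,2]),1))
im,d,C=pickle.load(open("car.pkl","rb")); P=cloud(d,C)
near=lambda c,rr:(np.hypot(P[...,0]-c[0],P[...,1]-c[1])<rr)
rect(near([489,236],35)&(abs(P[...,2]-94)<4),P,"tube")
rect(near([489,236],150)&(P[...,2]>1.5)&(P[...,2]<30),P,"tray")
rect(near([489,236],110)&(abs(P[...,2]-38)<4),P,"cass")
a=cv2.resize(im[160:300,240:400],(400,350),interpolation=2)
im,d,C=pickle.load(open("keep.pkl","rb")); P=cloud(d,C)
rect(near([525,-178],80)&(abs(P[...,2]-50)<4),P,"plate")
rect(near([525,-178],60)&(abs(P[...,2]-120)<5),P,"bar")
rect(near([525,-178],60)&(P[...,2]>53)&(P[...,2]<110),P,"block")
b=cv2.resize(im[130:320,220:420],(400,350),interpolation=2)
save("w3",np.hstack([a,b]))
E
python3 c.py
```

```text
tube 1081 [489.8 255.2] [ 43.1 107.7] 7.33 z 93.9
tray 31895 [490.3 231.1] [236.2 171.7] 11.77 z 8.6
cass 21524 [490.3 234.5] [161.7 149.4] 11.53 z 38.5
plate 10802 [ 525.3 -171.4] [137.5  88.2] 15.77 z 50.3
bar 3395 [ 532.8 -169.7] [164.4  22. ] 34.44 z 119.8
block 598 [ 501.1 -179.7] [103.5  14.7] 41.97 z 79.1
```

View pics/w3.png

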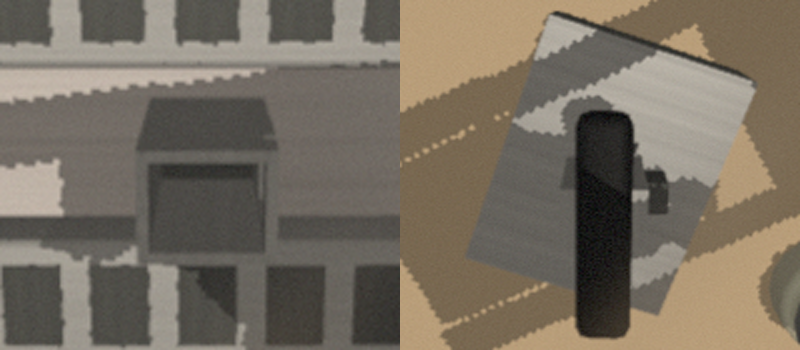

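```bash
cat > c2.py <<'E'
from h import *
import pickle
def ext(n,c,z0,tol,yaw,rad,lab,half):
    im,d,C=pickle.load(open(n+".pkl","rb")); P=cloud(d,C)
    m=(np.hypot(P[...,0]-c[0],P[...,1]-c[1])<rad)&(abs(P[...,2]-z0)<tol)
    q=P[m][:,:2]-c; a=np.radians(yaw); R=np.array([[np.cos(a),-np.sin(a)],[np.sin(a),np.cos(a)]])
    l=q@R; k=(abs(l[:,0])<half[0]+6)&(abs(l[:,1])<half[1]+6); l=l[k]
    lo,hi=np.percentile(l,[1,99],axis=0); mid=(lo+hi)/2
    r=cv2.minAreaRect(l.astype(np.float32))
    print(lab,k.sum(),"ext",np.round(lo,1),np.round(hi,1),"centre",np.round(c+R@mid,1),"rect ang",round(r[2],1),np.round(r[1],1))
    return l
l=ext("car",np.array([489.3,236]),94,2.5,11.6,40,"tube",(17.5,14.5))
print(np.histogram(l[:,0],np.arange(-24,25,2))[0],np.histogram(l[:,1],np.arange(-22,23,2))[0])
for y in(15.5,16.5,17.5): ext("keep",np.array([524.7,-178]),50,2.5,y,80,"plate",(50,38))
for y in(35,36,37): ext("keep",np.array([527.5,-176.5]),120,2.5,y,60,"bar",(36,8))
E
python3 c2.py
cat > edge.py <<'E'
# line fits on image edges: plate and bar angle, by colour
from h import *
import pickle
im,d,C=pickle.load(open("keep.pkl","rb"))
g=im.max(2); m=np.zeros((480,640),np.uint8); m[130:320,300:350]=(g[130:320,300:350]<45)
n,l,s,_=cv2.connectedComponentsWithStats(m); m=(l==1+np.argmax(s[1:,4]))
v,u=np.nonzero(m); q=onplane(np.c_[u,v],C,120)[:,:2].astype(np.float32)
print("bar colour",len(q),cv2.minAreaRect(q))
E
python3 edge.py
```

```text
tube 1007 ext [-18.4 -13.4] [16.3 15.4] centre [488.  236.8] rect ang 0.2 [34.9 29.1]
[  0   0  42 145  69  37  41  36  39  41  36  36  41  38  36  34  41  37
  75 150  33   0   0   0] [  0   0   0   0 136 184  33  31  29  31  32  31  29  33  32  33  33 170
 170   0   0   0]
plate 10782 ext [-49.7 -37.7] [48.9 37.3] centre [ 524.4 -178.3] rect ang 1.2 [100.7  76.2]
plate 10782 ext [-49.7 -37.6] [48.8 37.3] centre [ 524.3 -178.3] rect ang 0.2 [100.7  76.2]
plate 10782 ext [-49.7 -37.5] [48.7 37.4] centre [ 524.2 -178.2] rect ang 89.2 [ 76.2 100.7]
bar 3112 ext [-35.5  -8. ] [31.9  6.7] centre [ 526.4 -178. ] rect ang 0.4 [69.7 15.6]
bar 3112 ext [-35.5  -8. ] [31.9  6.8] centre [ 526.4 -178. ] rect ang 89.4 [15.6 69.7]
bar 3112 ext [-35.6  -8.1] [31.9  7. ] centre [ 526.4 -178. ] rect ang 88.4 [15.6 69.7]
bar colour 2854 ((524.9293212890625, -178.6119842529297), (70.39222717285156, 15.199074745178223), 35.41703796386719)
```

```bash
cat > d.py <<'E'
from h import *
R=down(np.radians(125.4))
ctrl.gripper_to(26,force=40); print(sensors.read_state()["grip_width"],ctrl.tcp_to_tips)
ctrl.move_ptp([630,-150,160],R); ctrl.move_l([630,-150,45],vel=120); ctrl.hold(.2)
hit=ctrl.move_l([630,-150,15],vel=15,threshold=4); s=sensors.read_state(); print(hit,s["eef_pos"],s["force"])
ctrl.move_l([630,-150,170],vel=150)
ctrl.gripper_to(46); ctrl.move_l([526.2,-178,170],vel=150)
print(sensors.read_state()["t"],sensors.read_state()["q"])
E
python3 d.py
```

```text
25.897221583632426 25.0
True [ 630.00480733 -150.04749694   24.93740599] [-0.51062136 -0.02291824  4.34391012]
10.5917 [-4.81506612e-01  2.53245452e-01  1.67230954e+00  8.60187531e-05
  1.21700583e+00 -2.67019638e+00]
```

```bash
cat > e.py <<'E'
from h import *
f0=np.array(sensors.read_state()["force"])
print("down",ctrl.move_l([526.1,-177.8,110],vel=120), ctrl.move_l([526.1,-177.8,96.5],vel=30,threshold=6))
ctrl.gripper_to(20,force=60); ctrl.hold(.3); s=sensors.read_state(); print(s["grip_width"],s["grasp_force"],np.round(s["eef_pos"],1),np.round(s["force"],1),s["t"])
im,d,C=shot("scene"); save("grip",cv2.resize(im[120:250,170:330],(800,600)[:2],interpolation=2))
E
python3 e.py
```

```text
down False False
25.47744655347902 59.608484879136086 [ 526.5 -178.1   97. ] [ 0.  -0.6  2.8] 12.45
```

View pics/grip.png

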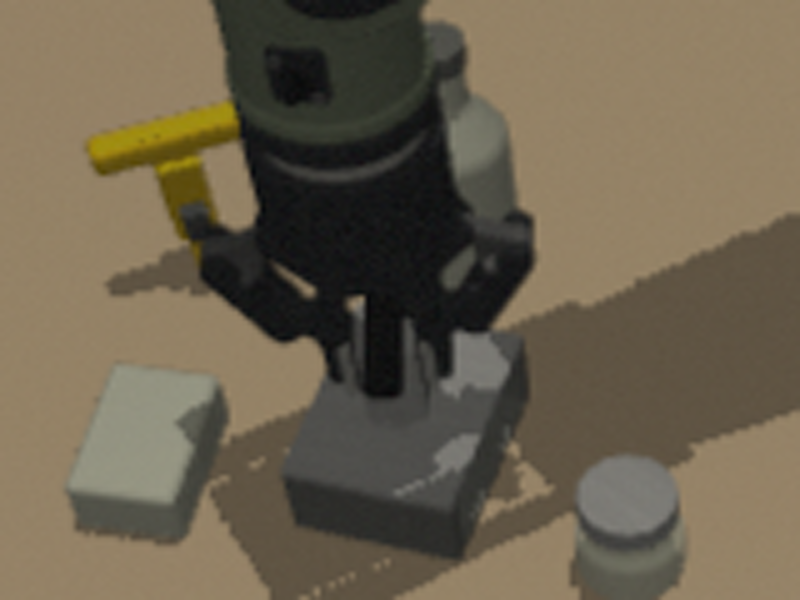

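The picture shows the block gripped across x at (385,370) with the bar between the fingers. The width of 25.5 mm means the button is flush. Next I lift slightly, turn to the slot direction, and draw the handle out.

```bash
cat > f.py <<'E'
from h import *
def rep(l,h=None):
    s=sensors.read_state(); print(l,h,np.round(s["eef_pos"],1),np.round(s["force"],1),np.round(s["wrist_torque"],2),round(s["grip_width"],1),round(s["t"],2))
r=np.radians
rep("lift",ctrl.move_l([526.1,-177.8,100.5],vel=30,threshold=15))
for y in(98,71,44,16.7):
    k=(125.4-y)/(125.4-16.7); p=np.array([526.1,-177.8])*(1-k)+k*np.array([524.3,-178.3])
    rep(y,ctrl.move_l([*p,100.5],down(r(y)),vel=20,threshold=20))
ctrl.hold(.2)
h=ctrl.move_l([524.3,-178.3,145],vel=40,threshold=12); rep("up",h)
if not h:
    h=ctrl.move_l([524.3,-178.3,210],vel=100); rep("up2",h)
E
python3 f.py
```

```text
lift False [ 525.5 -177.5  100. ] [-0.1 -0.6 -1.2] [-0.01  0.05 -0.  ] 25.3 12.78
98 False [ 525.3 -177.8  100.1] [ 0.9  0.2 -1.8] [-0.02 -0.02 -0.02] 25.1 13.41
71 False [ 525.1 -178.   100.4] [-0.5  0.2 -1.8] [-0.03  0.02  0.02] 24.8 14.03
44 False [ 524.8 -178.2  100.5] [-0.  -1.3 -2. ] [0.01 0.01 0.01] 25.2 14.66
16.7 False [ 524.3 -178.3  100.5] [-0.4 -0.1 -2.2] [-0.06 -0.02 -0.04] 25.2 15.28
up False [ 524.  -178.1  144.6] [-0.   0.6 -1.5] [-0.02  0.03  0.  ] 25.0 16.74
up2 False [ 523.8 -178.1  209.4] [ 0.3 -1.3 -2.5] [ 0.   -0.03 -0.03] 25.1 17.54
```

```bash
cat > g.py <<'E'
from h import *
from f2 import rep
R=down(np.radians(11.8)); c=[488.0,236.8]
ctrl.move_ptp([*c,225],R); ctrl.hold(.3); rep("above")
im,d,C=shot("wrist"); im2,d2,C2=shot("scene")
uv=proj([[*c,94]],C2)[0].astype(int); print(uv); a=im2[uv[1]-80:uv[1]+40,uv[0]-60:uv[0]+60]
save("pre",np.hstack([cv2.resize(im,(400,400)),cv2.resize(a,(400,400),interpolation=2)]))
E
sed -n 2,3p f.py > f2.py; sed -i '1i from h import *' f2.py; python3 g.py
```

```text
above None [488.3 236.1 225. ] [ 0.5 -0.6 -2.7] [ 0.07 -0.01  0.  ] 25.3 19.38
[437 274]
```

View pics/pre.png

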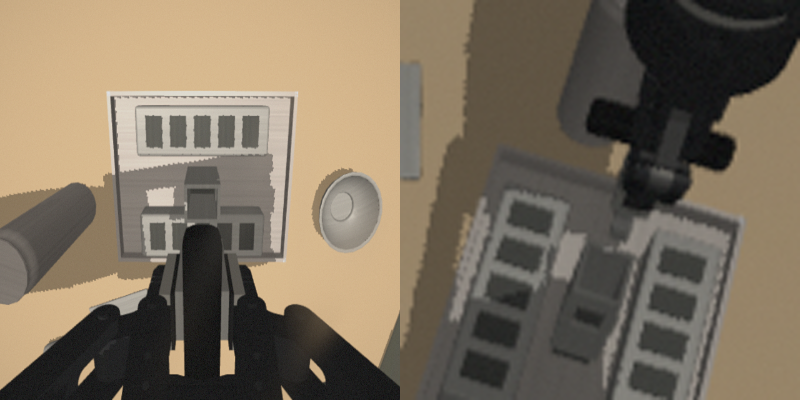

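The wrist view shows the tube mouth at (203,200) and the held bar's near end at (203,228). I'll read the bar's offset from that end, then go in with force guards.

```bash
cat > i.py <<'E'
from h import *
from f2 import rep
c=np.array([488.0,236.8]); R=down(np.radians(11.8))
s=sensors.read_state(); im,d,C=shot("wrist"); P=(cloud(d,C)-s["eef_pos"])@np.array(s["eef_rot"])
m=(abs(P[...,2]+23.3)<4)&(abs(P[...,1])<10)&(P[...,0]<50)&(P[...,0]>5)&(im.max(2)<60)
q=P[m]; print(len(q),"bar end x",np.round(np.percentile(q[:,0],[1,50,98,99.5]),1),"y",np.round(np.percentile(q[:,1],[2,98]),1),"z",np.median(q[:,2]))
off=np.percentile(q[:,0],99)-35.3; off=float(np.clip(off,-3,3)); print("off",off)
t=c-off*R[:2,0]
h=ctrl.move_l([*t,178],vel=80,threshold=12); rep("a",h)
if not h:
    for z,v in((146,40),(136,20),(125,20)):
        h=ctrl.move_l([*t,z],vel=v,threshold=10); rep(z,h)
        if h: break
E
python3 i.py
```

```text
6683 bar end x [ 5.3 21.1 34.1 34.6] y [-7.4  7.4] z -22.712179002885193
off -0.9110678655910505
a False [488.  237.8 178. ] [-0.8 -0.2 -2.1] [-0.01 -0.02 -0.01] 24.9 20.27
146 False [488.1 237.8 146.2] [ 1.  -0.6 -1.8] [-0.02 -0.01 -0.02] 25.0 21.23
136 False [487.8 237.7 135.9] [-0.6  0.3 -1.9] [-0.01 -0.04 -0.02] 24.9 21.88
125 False [487.8 237.7 125. ] [-0.2  0.  -1.9] [-0.01  0.   -0.04] 25.1 22.57
```

```bash
cat > j.py <<'E'
from h import *
from f2 import rep
p=np.array([488.0,237.5])
h=ctrl.move_l([487.9,237.7,123.5],vel=15,threshold=10); ctrl.hold(.3); rep("in",h)
ctrl.gripper_to(46); ctrl.hold(.2); rep("rel")
ctrl.move_l([487.9,237.7,195],vel=120); ctrl.gripper_to(0,force=40)
h=ctrl.move_l([487.9,237.7,178],vel=60,threshold=8); rep("near",h)
h=ctrl.move_l([487.9,237.7,143.5],vel=25,threshold=22); rep("push",h)
E
python3 j.py
```

```text
in False [487.9 237.7 123.6] [ 0.5  0.  -1.6] [ 0.    0.02 -0.02] 25.3 23.12
rel None [488.  237.7 123.6] [ 0.9 -0.   0.2] [0.01 0.   0.03] 46.1 23.66
near False [487.4 237.6 177.1] [ 0.8  0.5 -0.2] [ 0.02 -0.02 -0.01] -0.1 25.34
push False [488.1 237.9 145. ] [-3.4 -1.1 11.4] [-0.14  0.5  -0.02] -0.4 26.88
```

```bash
cat > k.py <<'E'
from h import *
from f2 import rep
ctrl.hold(.2); rep("end"); ctrl.move_l([487.9,237.7,230],vel=120); ctrl.move_ptp([430,-60,300],down(0.2)); rep("away")
im2,d2,C2=shot("scene"); P=cloud(d2,C2)
uv=proj([[488,237,94]],C2)[0].astype(int); a=im2[uv[1]-50:uv[1]+40,uv[0]-60:uv[0]+60]
save("fin",cv2.resize(a,(800,600),interpolation=2))
for n,(im,d,C) in dict(top=shot("top"),scene=(im2,d2,C2)).items():
    P=cloud(d,C); m=(np.hypot(P[...,0]-488,P[...,1]-237)<45)&(P[...,2]>105); q=P[m]; print(n,len(q),np.round(np.median(q,0),1),np.round(np.percentile(q[:,2],[10,90]),1),cv2.minAreaRect(q[:,:2].astype(np.float32)))
E
python3 k.py
```

```text
end None [488.  237.9 145. ] [-2.7 -1.4 11. ] [-0.2   0.43 -0.02] 0.1 27.07
away None [430.  -59.4 299.5] [ 0.2  0.4 -0.1] [-0.06 -0.03 -0.04] 0.2 29.14
top 297 [488.9 235.5 119. ] [114.6 120.9] ((491.5552978515625, 236.51229858398438), (21.566448211669922, 70.55240631103516), 11.376947402954102)
scene 395 [493.4 238.  118.7] [111.1 121.5] ((492.9015197753906, 237.9896240234375), (20.698198318481445, 71.79048156738281), 11.500443458557129)
```

View pics/fin.png

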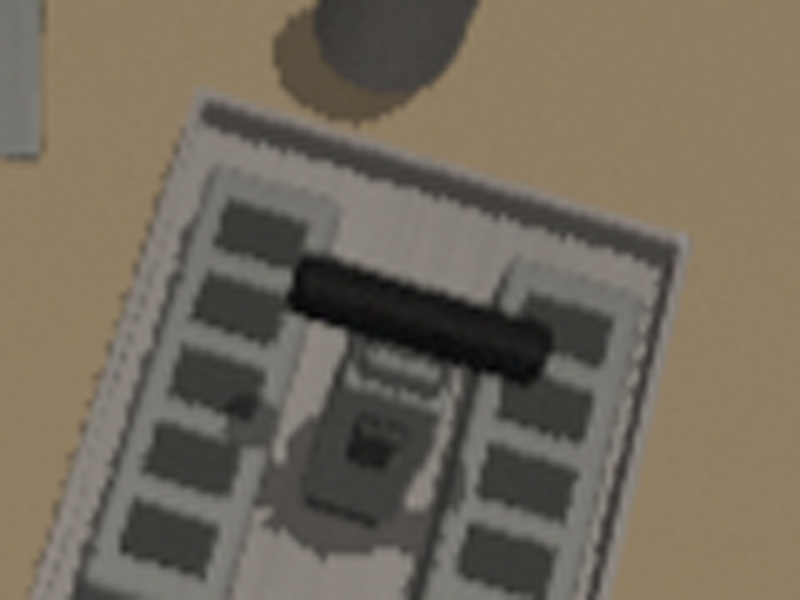

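The picture shows the bar at (420,320), level just above the rim, with the dark button standing out in the window at (370,445). The top is at about 120 mm, as it should be. Handing in.

```bash
python3 -c "
from h import *
print(ctrl.finish_job())"
```

```text
the job is handed in; nothing more can be done
None
```

The T-handle is fully down in the carrier's tube with its button out through the window. I let go, moved the arm clear and handed the job in at about 29 s; no verdict came back.

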